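Load the embedding mould and hold it shut

TASK

One vertebra replica already lies in the open mould: add two more of the round, stubby vertebrae from the bench so that exactly three lie on the cavity floor. Then set the loose upper mould half on the two dowels, press it down against the spring plungers until the two halves meet all round, and finish while still holding it pressed shut, ready for a colleague to fit the clamps. Leave the long bones and the other bench things where they are.

Things in the scene. Friction and masses are not known exactly. Their poses are not given: they have to be found in the camera images.
- mould_face (a point): Lower mould half, aluminium, screwed to the bench: 216 mm (x) by 104 mm (y), 36 mm high; screw ears reach x = +-133 mm, 13 mm high. Point: centre of its upper (parting) face, 36 mm above the bench; x along its length, z up. Open cavity 152 mm (x) by 72 mm (y), 26 mm deep (floor 10 mm above the bench), centred under the point.
- dowel1 (a point): Foot of the steel dowel at the mould's x = +92 mm, y = 0, on the parting face: 10 mm in diameter for the first 12 mm above the face, then tapering to 3 mm at 22 mm above it
- dowel2 (a point): Foot of the second, equal dowel, at the mould's x = -92 mm, y = 0
- plungers (a joint): Four spring plungers, 9 mm across, at the mould's x = +-92, y = +-36 mm, sinking together: 0 = up, 5 mm above the parting face; 0.005 = flush, the halves touching. They push up with 5.2 N at 0 and 9.2 N at 0.005, more than the upper half weighs, so it rises again if not held down.
- cover_grip (a point): Upper mould half, loose, about 0.28 kg, right way up: plate 216 mm (x) by 104 mm (y) by 14 mm, on it a grip rib 70 mm (x) by 18 mm (y), 34 mm high. Point: centre of the rib, 31 mm above the plate's underside, 17 mm above its top: so 36 mm above the parting face when resting on the raised plungers, 31 mm when the halves meet.
- cover: The same upper half; origin at the centre of the plate's underside. Two through holes of 13 mm diameter at x = +92 and -92 mm, y = 0, with 2 mm chamfers, go over the dowels; either way round fits.
- vert0_mid (a point): The one already in the mould, standing on the cavity floor in its -x half: vertebra replica, ivory resin: upright round body 24 mm in diameter, 20 mm high, with three short stubs on its +x side reaching 22 mm from the axis; the flanks at +y and -y are free to grip from x = -12 to +8 mm. 18 g. Point: on the round body's axis, half-way up; z up. 
- vert1_mid (a point): On the bench: vertebra replica, ivory resin: upright round body 24 mm in diameter, 20 mm high, with three short stubs on its +x side reaching 22 mm from the axis; the flanks at +y and -y are free to grip from x = -12 to +8 mm. 18 g. Point: on the round body's axis, half-way up; z up. 
- vert2_mid (a point): On the bench: vertebra replica, ivory resin: upright round body 24 mm in diameter, 20 mm high, with three short stubs on its +x side reaching 22 mm from the axis; the flanks at +y and -y are free to grip from x = -12 to +8 mm. 18 g. Point: on the round body's axis, half-way up; z up. 
- vert3_mid (a point): On the bench: vertebra replica, ivory resin: upright round body 24 mm in diameter, 20 mm high, with three short stubs on its +x side reaching 22 mm from the axis; the flanks at +y and -y are free to grip from x = -12 to +8 mm. 18 g. Point: on the round body's axis, half-way up; z up. 
- longbone1_mid (a point): bystander among the vertebrae: long-bone replica with knobbed ends, 58 mm long (x), 23 mm wide at the ends, 12 mm high. Point: its centre
- longbone2_mid (a point): bystander among the vertebrae: long-bone replica with knobbed ends, 50 mm long (x), 23 mm wide at the ends, 12 mm high. Point: its centre
- longbone3_mid (a point): bystander among the vertebrae: long-bone replica with knobbed ends, 54 mm long (x), 23 mm wide at the ends, 12 mm high. Point: its centre
- dish: bystander: white porcelain bowl, 90 mm across, 40 mm high; origin under its centre
- beaker: bystander: glass beaker, 70 mm across, 90 mm high; origin under its centre
- jar: bystander: amber glass jar, 60 mm across, 85 mm high; origin under its centre
- forceps: bystander: steel forceps lying flat, 130 mm long (x), 7 mm high; origin at the middle, underneath
- magnifier: bystander: clear plastic magnifier lying flat, lens 68 mm across centred 50 mm along its x, handle towards -x to -60 mm, 7 mm high

How it is judged:
By the outcome, as a careful person would: the job done as asked, in the order asked, and still so for the second after the job is handed in, while the arm keeps its last pose, push and grip.
It also fails if it takes over 69 s, if anything falls off the work surface, if the arm or the gripper's body presses on something with over 40 N, if the wrist force passes 120 N, or if a joint passes its speed limit or range.

ROBOT

A 6-joint arm with a two-finger parallel gripper is mounted at the origin on the work surface. World frame = base frame: x ahead of the robot, y to its left, z up, the work surface at z = 0. Lengths are in m, angles in rad, forces in N, time in s.
With the tool pointing down it reaches from about 0.325 to 0.775 m from the base axis. Payload 5.5 kg.
Tool frame: the origin (TCP) lies midway between the tips of the shut fingers; the grasp point (between the pads) lies 19 mm behind it; z points along the fingers, y is the line along which they close (so a half turn about z gives the same grasp; the last joint's range is limited). The gripper opens to 88 mm and grips with 3 to 60 N. Pads are 20 mm wide; open, the fingers measure 115 mm over their backs; the gripper's body (75 mm by 178 mm) begins 61 mm behind the grasp point.
Start: joints at [-1.309, 0.091, 1.231, -0, 1.82, -0.057], TCP at [0.188, -0.57, 0.223] pointing down, gripper open.
Joint ranges: [-2.87, 2.87], [-0.86, 2.18], [0.17, 2.46], [-1.51, 4.65], [0.06, 2.69], [-2.65, 2.65]. Speed limits (rad/s): [2.57, 2.57, 3.01, 3.14, 3.14, 3.14].

INTERFACE

Orientations are given as a unit quaternion [w, x, y, z].
In Python, from cell import env, vision, ticket gives the robot as it stands.
- The arm moves only by the shell command python3 -m inch 'ROWS' [OPENING]. ROWS is JSON, a list of rows, each an object of numbers: "dx", "dy", "dz": the shift along the world's x, y, z in m; "turn": the turn about the world's z in rad. A call has 1 to 12 rows; each row shifts and turns the commanded pose from where the row before left it; what a row does not reach is not made up. A row lasts 1/12 s, in which the tool goes at most 41.7 mm and 7.16 degrees, less where a joint would pass 70% of its speed; a pose out of reach is approached as far as the arm can. A call with a gripper value outside its range is refused whole. OPENING is the closure, from 0 (fully open) to 1 (shut), set as the call begins (- or left out, the last holds). The fingers move at their own pace and stop on an object; the grip force is fixed at half the most. Time passes only in rows, so rows that do not move let the fingers close. It gives the time, the measured TCP pose, the force, the opening and the grip force at its end, in the units of the state.
- env.sense(): the state, without advancing time (a new reading comes with each control period).
- vision.grab_frame(name): name is "side" or "top"; returns (picture, depth): 400x640x3 uint8, red, green, blue; 400x640 float32, m along the optical axis (not along the pixel's ray), 0 where there is no reading.
- vision.get_calibration(name): a dict with "fovy" (degrees; the focal length in pixels is half the picture's height over the tangent of half this angle, whatever the lens; pixels are square), "cx", "cy" (the principal point, pixels), "xyz" and "orientation" of the camera in the world. Camera axes: x right, y up, looking along -z (the intrinsics and any distortion apply to the point x, -y, -z); pixel columns grow to the right and rows downward; lengths in m; the calibration is good to about 2 mm. A picture is of the moment at which its call begins. get_calibration takes no time and is no camera call.
- ticket.finish_job(): hands the job in; it is judged then, once.
Trained networks look in the newest picture that a camera, given by its name, has taken for a name from the list of things; names that differ only in an ending like _2 or _b are one class to them, and where a whole thing is asked for, a point or a joint stands for the part that bears it (a point fixed in the world has none). Each returns a list of dicts, best first, with "conf" (0 to 1); they miss things now and then, are a little off and sometimes report something else, mostly with a low value. They report only what shows in the picture. A call takes as long as a camera call.
- vision.boxes_of(query, camera): "location" ([column, row] in pixels, amid what is visible of it).
- vision.regions_of(query, camera): "region" (400x640 bool, what is visible of it) and "location" ([column, row] in pixels, amid what is visible of it).
The state is a dict: "t": time; "joint_pos": joint angles; "joint_vel": joint speeds; "tau": joint torques, N m; "tcp_pos": TCP position; "orientation": TCP orientation; "wrist_force": force on the tool from outside, world axes, zero at the start; "wrist_torque": the same for the moment, N m; "finger_gap": opening from 0.0 (shut) to 1.0 (fully open); "gripper_force": force on a finger pad.
Only numpy, scipy, OpenCV 4.12 (cv2) and the standard library are available. Lean on these libraries where they do the work, as an engineer would, in place of code of your own. Each camera call takes 0.05 s, during which the arm holds its last target. There are 200 camera calls.

## Working session

There is one attempt and no reset: what is moved stays moved. The work goes in short steps, Python scripts to look and compute and a shell command to move; the robot and the scene stay as the last step left them, time stands still between calls to the robot, and variables do not carry over. Pictures are saved under pics/ and viewed, at most 10 in all, crops included, and the job is handed in when it is done.

```bash
ls; mkdir -p pics
cat > h.py <<'E'
import numpy as np, cv2
from scipy.spatial.transform import Rotation as R
from cell import env, vision, ticket
def cloud(cam,d):
    c=vision.get_calibration(cam); f=200/np.tan(np.radians(c["fovy"]/2))
    v,u=np.mgrid[0:400,0:640]
    P=np.stack([(u-c["cx"])/f*d,-(v-c["cy"])/f*d,-d],-1)
    q=c["orientation"]; r=R.from_quat([q[1],q[2],q[3],q[0]])
    W=r.apply(P.reshape(-1,3)).reshape(400,640,3)+np.array(c["xyz"]); W[d==0]=np.nan
    return W
E
python3 - <<'E'
from h import *
for n in("top","side"):
    p,d=vision.grab_frame(n); print(n,vision.get_calibration(n))
    np.savez(f"{n}.npz",p=p,d=d); cv2.imwrite(f"pics/{n}0.png",p[...,::-1])
    W=cloud(n,d)
    for q in ["vert1_mid","cover_grip","mould_face","dowel1","longbone1_mid"]:
        for r in vision.regions_of(q,n):
            m=r["region"]; w=W[m]; print(q,round(r["conf"],2),np.round(r["location"]),m.sum(),np.round(np.nanmedian(w,0),3),np.round(np.nanpercentile(w[:,2],95),3))
print(env.sense())
E
```

```text
pics
top {'fovy': 52.4236057545421, 'cx': 319.8261634227364, 'cy': 199.7148063908272, 'xyz': array([ 0.35953289, -0.00469974,  1.22455702]), 'orientation': array([-0.69648855, -0.06567945,  0.07124089,  0.71099553])}
vert1_mid 0.56 [314. 255.] 42 [0.436 0.007 0.02 ] 0.023
cover_grip 0.83 [405. 222.] 2465 [ 0.523 -0.269  0.015] 0.046
cover_grip 0.54 [286. 142.] 594 [0.772 0.092 0.019] 0.041
mould_face 0.95 [232. 218.] 2887 [0.545 0.246 0.024] 0.04
dowel1 0.73 [234. 221.] 2886 [0.544 0.246 0.023] 0.04
dowel1 0.6 [286. 147.] 618 [0.772 0.092 0.019] 0.041
longbone1_mid 0.39 [310. 180.] 87 [0.665 0.006 0.009] 0.015
side {'fovy': 48.96648412634487, 'cx': 318.4075472935801, 'cy': 193.22180209732568, 'xyz': array([-0.02441683,  0.56107871,  0.96921101]), 'orientation': array([-0.37154368, -0.1447269 ,  0.33567971,  0.85342167])}
vert1_mid 0.4 [352. 243.] 86 [0.434 0.012 0.016] 0.022
cover_grip 0.8 [394. 180.] 1838 [ 0.511 -0.262  0.015] 0.045
mould_face 0.79 [255. 264.] 3621 [0.539 0.247 0.027] 0.039
dowel1 0.72 [258. 269.] 3739 [0.538 0.248 0.026] 0.039
longbone1_mid 0.67 [266. 273.] 96 [0.494 0.245 0.028] 0.032
longbone1_mid 0.52 [394. 174.] 1849 [ 0.513 -0.262  0.015] 0.045
longbone1_mid 0.31 [257. 267.] 3745 [0.539 0.248 0.025] 0.039
{'t': 0.6, 'joint_pos': array([-1.30867879e+00,  9.10477493e-02,  1.23067396e+00,  4.19426194e-07,
        1.81980269e+00, -5.67111215e-02]), 'joint_vel': array([ 0.00089138,  0.00140473, -0.00147183,  0.00098751, -0.00071573,
       -0.0006565 ]), 'tau': array([-9.49130372e-04, -4.45881164e+01, -4.06279171e+01,  6.99632359e-02,
        1.93802698e-02, -1.10404017e-06]), 'tcp_pos': array([ 0.18806927, -0.56978123,  0.22267723]), 'orientation': array([3.39290117e-05, 9.87320413e-01, 1.58740039e-01, 3.70124202e-06]), 'wrist_force': array([0.41106243, 0.05411547, 0.26953721]), 'wrist_torque': array([ 0.01088688, -0.01983658, -0.01201808]), 'gripper_force': 0.0, 'finger_gap': 0.9997927388771727}
```

Run:
```python
from h import *
a=np.load("top.npz");s=np.load("side.npz")
cv2.imwrite("pics/t1.png",cv2.resize(a["p"][120:300,170:470,::-1],None,fx=2.66,fy=2.66,interpolation=cv2.INTER_CUBIC))
cv2.imwrite("pics/s1.png",cv2.resize(s["p"][100:325,180:480,::-1],None,fx=2.66,fy=2.66,interpolation=cv2.INTER_CUBIC))
```

```text
(no output)
```

View pics/t1.png

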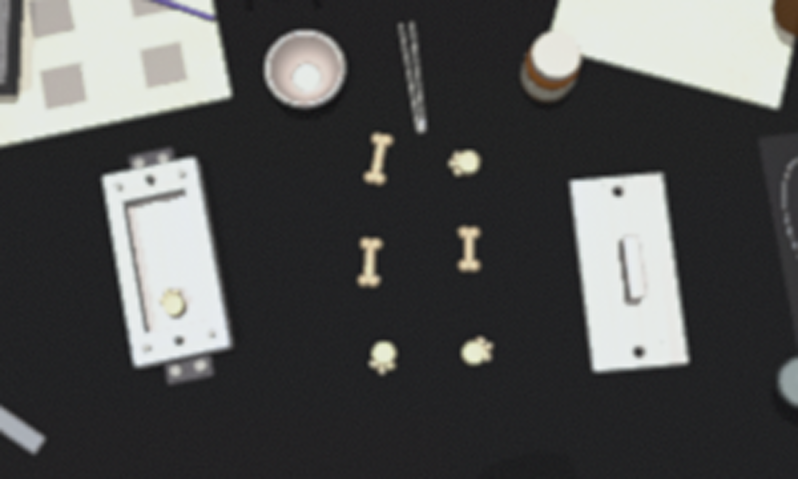

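View pics/s1.png

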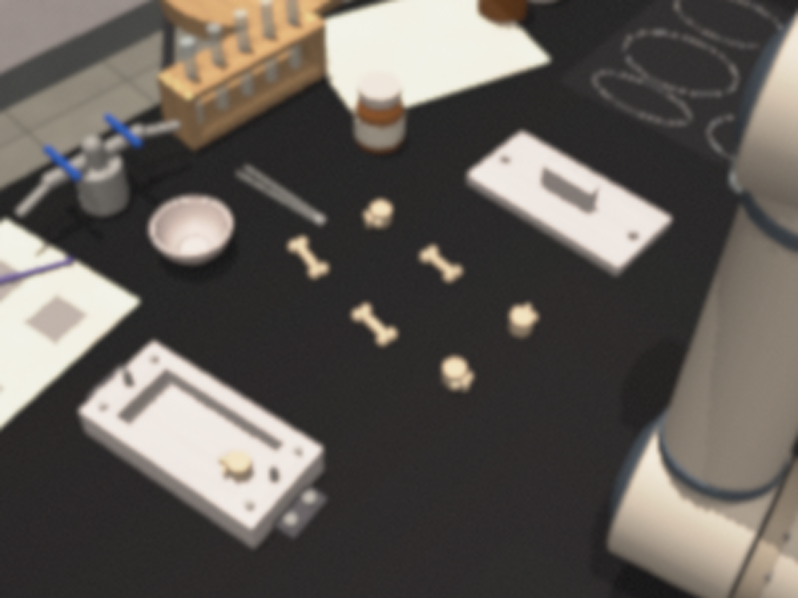

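The top view (crop scale 2.66, offset 170,120) shows loose vertebrae at crop (466,162), (383,353) and (477,351). Three long bones lie among them. The mould is at (167,263) with vert0 at (172,303), and the cover is at (629,272). The side view agrees. Next I'll measure precisely.

```bash
cat >> h.py <<'E'
K=6
def onplane(cam,uv,z):
    c=vision.get_calibration(cam); f=200/np.tan(np.radians(c["fovy"]/2)); uv=np.atleast_2d(uv).astype(float)
    q=c["orientation"]; r=R.from_quat([q[1],q[2],q[3],q[0]])
    D=r.apply(np.stack([(uv[:,0]-c["cx"])/f,-(uv[:,1]-c["cy"])/f,-np.ones(len(uv))],-1))
    o=np.array(c["xyz"]); return (o+D*((z-o[2])/D[:,2])[:,None])[:,:2]
def project(cam,P):
    c=vision.get_calibration(cam); f=200/np.tan(np.radians(c["fovy"]/2))
    q=c["orientation"]; r=R.from_quat([q[1],q[2],q[3],q[0]]); p=r.inv().apply(np.atleast_2d(P)-np.array(c["xyz"]))
    return np.stack([c["cx"]-f*p[:,0]/p[:,2],c["cy"]+f*p[:,1]/p[:,2]],-1)
def ortho(cam,img,x0,y0,w,h,z,mm=0.5):
    """rectified view of plane z: column -> world x, row -> world y, mm per pixel"""
    nx,ny=int(w*1000/mm),int(h*1000/mm); yy,xx=np.mgrid[0:ny,0:nx]
    P=np.stack([x0+xx*mm/1000,y0+yy*mm/1000,np.full(xx.shape,z)],-1).reshape(-1,3)
    uv=project(cam,P).reshape(ny,nx,2).astype(np.float32)
    return cv2.remap(img,uv[...,0],uv[...,1],cv2.INTER_CUBIC)
def vert(cam,img,x,y,z,r=.03):
    o=ortho(cam,img,x-r,y-r,2*r,2*r,z); g=o.min(2) if o.ndim==3 else o
    m=(cv2.GaussianBlur(g,(5,5),0)>115).astype(np.uint8)
    n,l,s,c=cv2.connectedComponentsWithStats(m); i=1+np.argmax(s[1:,4]); m=(l==i).astype(np.uint8)
    d=cv2.GaussianBlur(cv2.distanceTransform(m,cv2.DIST_L2,5),(9,9),0); k=np.unravel_index(d.argmax(),d.shape)
    a=np.array([k[1],k[0]]); v=c[i]-a
    return (np.array([x-r,y-r])+a*.0005).round(4), round(d.max()*.5,1), round(np.degrees(np.arctan2(v[1],v[0]))), round(np.hypot(*v)*.5,1), s[i,4]*.25
def rect(cam,img,x,y,z,r,th):
    o=ortho(cam,img,x-r,y-r,2*r,2*r,z); m=(o.min(2)>th).astype(np.uint8)
    n,l,s,c=cv2.connectedComponentsWithStats(m); i=1+np.argmax(s[1:,4]); 
    m=cv2.morphologyEx((l==i).astype(np.uint8),cv2.MORPH_OPEN,np.ones((25,25)))
    m=cv2.morphologyEx(m,cv2.MORPH_CLOSE,np.ones((9,9)))
    (cx,cy),(w,h),a=cv2.minAreaRect(cv2.findNonZero(m)); 
    if w<h: w,h,a=h,w,a+90
    return np.round([x-r+cx*.0005,y-r+cy*.0005,w*.5,h*.5,a],4)
E
python3 - <<'E'
from h import *
for n in("top","side"):
    a=np.load(n+".npz")["p"]
    for c in[(466,162),(383,353),(477,351)]:
        x,y=onplane("top",[170+c[0]/2.66,120+c[1]/2.66],.015)[0]; print(n,vert(n,a,x,y,.019))
    print("mould",rect(n,a,.545,.246,.036,.15,110)); print("cover",rect(n,a,.523,-.269,.014,.15,110))
    W=cloud(n,np.load(n+".npz")["d"])
    for nm,(x,y),lo in [("mould",(.545,.246),.032),("rib",(.523,-.269),.04),("plate",(.523,-.269),.01)]:
        m=(np.hypot(W[...,0]-x,W[...,1]-y)<.15)&(W[...,2]>lo)&(W[...,2]<.06); p=W[m][:,:2]
        r=cv2.minAreaRect((p*1000).astype(np.float32)); print(nm,m.sum(),np.round(r[0]),np.round(r[1]),round(r[2],1),np.median(W[m][:,2]).round(4))
a=np.load("top.npz")["p"]
A=ortho("top",a,.41,.17,.27,.16,.036,.5);B=ortho("top",a,.39,-.34,.27,.16,.014,.5)
cv2.imwrite("pics/or.png",np.vstack([A,B])[...,::-1])
E
```

```text
top (array([ 0.6547, -0.0957]), np.float32(11.9), 98, np.float64(3.0), np.float64(701.75))
top (array([0.4381, 0.0049]), np.float32(11.7), 176, np.float64(3.3), np.float64(689.75))
top (array([ 0.4371, -0.0963]), np.float32(11.7), -64, np.float64(2.8), np.float64(676.0))
mould [  0.5506   0.2455 232.4443 109.8862  11.0489]
cover [  0.526   -0.2739 220.7733 109.5561   3.7705]
mould 1318 [546. 246.] [216. 105.] 11.3 0.0365
rib 152 [ 527. -273.] [69. 19.] 3.7 0.0479
plate 2382 [ 527. -273.] [217. 106.] 3.6 0.0147
side (array([ 0.6557, -0.0937]), np.float32(11.8), 104, np.float64(4.5), np.float64(823.0))
side (array([0.4396, 0.0069]), np.float32(11.6), 160, np.float64(5.0), np.float64(795.75))
side (array([ 0.4391, -0.0953]), np.float32(12.2), 160, np.float64(0.5), np.float64(636.5))
mould [  0.5462   0.251  227.8024 118.0316  11.0171]
cover [  0.5273  -0.2705 224.2643 116.6678   3.8879]
mould 1651 [546. 248.] [219. 106.] 11.2 0.0364
rib 135 [ 526. -269.] [69. 23.] 7.2 0.0473
plate 1699 [ 526. -270.] [217. 113.] 3.8 0.0148
```

View pics/or.png

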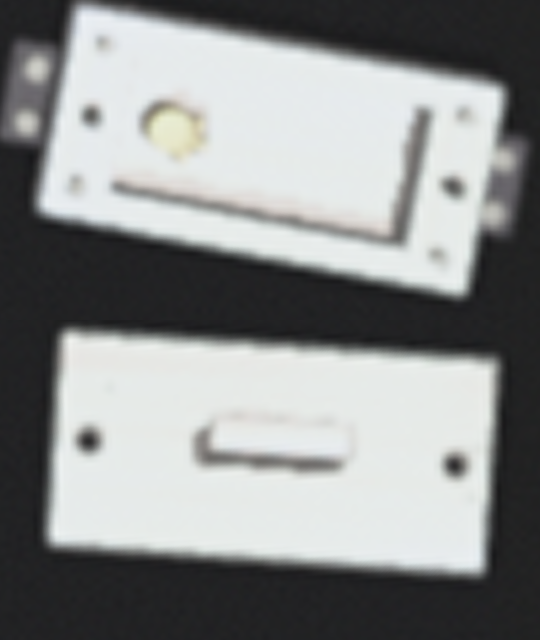

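The rectified view shows the mould at centre about (.546,.247), turned 11.2° (dowels at px (91,116) and (453,186)). vert0 is at mould x≈-51 mm. The cover is at (.527,-.272), turned 3.7°. I'll go for vertebra C at (.437,-.094) first.

```bash
python3 -m inch '[{"dx":0.0156,"dy":0.0298,"turn":-0.085},{"dx":0.0156,"dy":0.0298,"turn":-0.085},{"dx":0.0156,"dy":0.0298,"turn":-0.085},{"dx":0.0156,"dy":0.0298,"turn":-0.085},{"dx":0.0156,"dy":0.0298,"turn":-0.085},{"dx":0.0156,"dy":0.0298,"turn":-0.085},{"dx":0.0156,"dy":0.0298,"turn":-0.085},{"dx":0.0156,"dy":0.0298,"turn":-0.085},{"dx":0.0156,"dy":0.0298,"turn":-0.085},{"dx":0.0156,"dy":0.0298,"turn":-0.085},{"dx":0.0156,"dy":0.0298,"turn":-0.085},{"dx":0.0156,"dy":0.0298,"turn":-0.085}]' 0
python3 -m inch '[{"dx":0.0156,"dy":0.0298,"turn":-0.085,"dz":-0.02},{"dx":0.0156,"dy":0.0298,"turn":-0.085,"dz":-0.02},{"dx":0.0156,"dy":0.0298,"turn":-0.085,"dz":-0.02},{"dx":0.0156,"dy":0.0298,"turn":-0.085,"dz":-0.02},{"dz":-0.03},{"dz":-0.03},{},{}]'
python3 -c "from cell import env;print(env.sense())"
```

```text
{'t': 0.6, 'joint_pos': array([-1.30867879e+00,  9.10477493e-02,  1.23067396e+00,  4.19426194e-07,
        1.81980269e+00, -5.67111215e-02]), 'joint_vel': array([ 0.00089138,  0.00140473, -0.00147183,  0.00098751, -0.00071573,
       -0.0006565 ]), 'tau': array([-9.49130372e-04, -4.45881164e+01, -4.06279171e+01,  6.99632359e-02,
        1.93802698e-02, -1.10404017e-06]), 'tcp_pos': array([ 0.18806927, -0.56978123,  0.22267723]), 'orientation': array([3.39290117e-05, 9.87320413e-01, 1.58740039e-01, 3.70124202e-06]), 'wrist_force': array([0.41106243, 0.05411547, 0.26953721]), 'wrist_torque': array([ 0.01088688, -0.01983658, -0.01201808]), 'gripper_force': 0.0, 'finger_gap': 0.9997927388771727}invalid input at $[0]: expected keys dx, dy, dz, turn
invalid input at $[4]: expected keys dx, dy, dz, turn
```

```bash
python3 -m inch '[{"dx":0.0156,"dy":0.0298,"dz":0,"turn":-0.085},{"dx":0.0156,"dy":0.0298,"dz":0,"turn":-0.085},{"dx":0.0156,"dy":0.0298,"dz":0,"turn":-0.085},{"dx":0.0156,"dy":0.0298,"dz":0,"turn":-0.085},{"dx":0.0156,"dy":0.0298,"dz":0,"turn":-0.085},{"dx":0.0156,"dy":0.0298,"dz":0,"turn":-0.085},{"dx":0.0156,"dy":0.0298,"dz":0,"turn":-0.085},{"dx":0.0156,"dy":0.0298,"dz":0,"turn":-0.085},{"dx":0.0156,"dy":0.0298,"dz":0,"turn":-0.085},{"dx":0.0156,"dy":0.0298,"dz":0,"turn":-0.085},{"dx":0.0156,"dy":0.0298,"dz":0,"turn":-0.085},{"dx":0.0156,"dy":0.0298,"dz":0,"turn":-0.085}]' 0
python3 -m inch '[{"dx":0.0156,"dy":0.0298,"dz":-0.02,"turn":-0.085},{"dx":0.0156,"dy":0.0298,"dz":-0.02,"turn":-0.085},{"dx":0.0156,"dy":0.0298,"dz":-0.02,"turn":-0.085},{"dx":0.0156,"dy":0.0298,"dz":-0.02,"turn":-0.085},{"dx":0,"dy":0,"dz":-0.03,"turn":0},{"dx":0,"dy":0,"dz":-0.03,"turn":0},{"dx":0,"dy":0,"dz":0,"turn":0},{"dx":0,"dy":0,"dz":0,"turn":0}]'
python3 -c "
from cell import env;s=env.sense();print(s['joint_pos'],s['orientation'])"
```

```text
t: 1.6
tcp_pos: [0.3757, -0.2107, 0.2229]
orientation: [0.0, 0.938, -0.346, 0.0]
wrist_force: [1.4, 0.4, -0.2]
finger_gap: 1.0
gripper_force: 0.0
t: 2.27
tcp_pos: [0.4366, -0.0926, 0.0816]
orientation: [0.0, 0.868, -0.497, -0.002]
wrist_force: [0.5, -0.3, -0.0]
finger_gap: 0.995
gripper_force: 0.0
[-2.85183862e-01 -3.13352965e-01  1.85523756e+00 -6.66646819e-05
  1.60318338e+00  2.32648660e+00] [ 4.37427852e-04  8.67600108e-01 -4.97259522e-01 -1.68202700e-03]
```

```bash
python3 -m inch '[{"dx":0,"dy":-0.0015,"dz":-0.025,"turn":0},{"dx":0,"dy":0,"dz":-0.025,"turn":0},{"dx":0,"dy":0,"dz":-0.018,"turn":0},{"dx":0,"dy":0,"dz":-0.008,"turn":0},{"dx":0,"dy":0,"dz":0,"turn":0},{"dx":0,"dy":0,"dz":0,"turn":0}]'
python3 -m inch '[{"dx":0,"dy":0,"dz":0,"turn":0},{"dx":0,"dy":0,"dz":0,"turn":0},{"dx":0,"dy":0,"dz":0,"turn":0},{"dx":0,"dy":0,"dz":0,"turn":0},{"dx":0,"dy":0,"dz":0,"turn":0},{"dx":0,"dy":0,"dz":0,"turn":0},{"dx":0,"dy":0,"dz":0,"turn":0},{"dx":0,"dy":0,"dz":0,"turn":0}]' 1
```

```text
t: 2.77
tcp_pos: [0.4387, -0.0951, 0.0087]
orientation: [-0.0, 0.867, -0.498, 0.001]
wrist_force: [0.2, 0.1, 0.8]
finger_gap: 1.001
gripper_force: 0.0
t: 3.43
tcp_pos: [0.4376, -0.0945, 0.0066]
orientation: [0.0, 0.868, -0.497, -0.0]
wrist_force: [0.2, -0.1, -0.6]
finger_gap: 0.431
gripper_force: 0.0
```

```bash
python3 -m inch '[{"dx":0,"dy":0,"dz":0,"turn":0},{"dx":0,"dy":0,"dz":0,"turn":0},{"dx":0,"dy":0,"dz":0,"turn":0},{"dx":0,"dy":0,"dz":0,"turn":0},{"dx":0,"dy":0,"dz":0,"turn":0},{"dx":0,"dy":0,"dz":0,"turn":0}]' 1
```

```text
t: 3.93
tcp_pos: [0.4376, -0.0945, 0.0066]
orientation: [0.0, 0.868, -0.497, -0.0]
wrist_force: [-0.1, -0.0, -0.1]
finger_gap: 0.264
gripper_force: 30.2
```

```bash
python3 -m inch '[{"dx":0,"dy":0,"dz":0.02,"turn":0},{"dx":0,"dy":0,"dz":0.035,"turn":0},{"dx":0,"dy":0,"dz":0.04,"turn":0}]'
python3 -m inch '[{"dx":0.0127,"dy":0.0292,"dz":0,"turn":0.103},{"dx":0.0127,"dy":0.0292,"dz":0,"turn":0.103},{"dx":0.0127,"dy":0.0292,"dz":0,"turn":0.103},{"dx":0.0127,"dy":0.0292,"dz":0,"turn":0.103},{"dx":0.0127,"dy":0.0292,"dz":0,"turn":0.103},{"dx":0.0127,"dy":0.0292,"dz":0,"turn":0.103},{"dx":0.0127,"dy":0.0292,"dz":0,"turn":0.103},{"dx":0.0127,"dy":0.0292,"dz":0,"turn":0.103},{"dx":0.0127,"dy":0.0292,"dz":0,"turn":0.103},{"dx":0.0127,"dy":0.0292,"dz":0,"turn":0.103},{"dx":0.0127,"dy":0.0292,"dz":0,"turn":0.103},{"dx":0.0127,"dy":0.0292,"dz":0,"turn":0.103}]'
python3 -m inch '[{"dx":0,"dy":0,"dz":-0.01,"turn":0},{"dx":0,"dy":0,"dz":0,"turn":0},{"dx":0,"dy":0,"dz":0,"turn":0}]'
```

```text
t: 4.18
tcp_pos: [0.436, -0.094, 0.1003]
orientation: [0.001, 0.868, -0.497, -0.003]
wrist_force: [1.4, 0.0, 0.1]
finger_gap: 0.264
gripper_force: 30.2
t: 5.18
tcp_pos: [0.5904, 0.2575, 0.1013]
orientation: [0.0, 0.995, 0.1, -0.0]
wrist_force: [0.8, -0.2, 0.0]
finger_gap: 0.261
gripper_force: 30.2
t: 5.43
tcp_pos: [0.5893, 0.2553, 0.0902]
orientation: [0.001, 0.995, 0.097, -0.001]
wrist_force: [-0.3, -0.6, 0.5]
finger_gap: 0.263
gripper_force: 30.2
```

```bash
python3 -m inch '[{"dx":0,"dy":0,"dz":-0.02,"turn":0},{"dx":0,"dy":0,"dz":-0.02,"turn":0},{"dx":0,"dy":0,"dz":-0.015,"turn":0},{"dx":0,"dy":0,"dz":-0.01,"turn":0},{"dx":0,"dy":0,"dz":-0.006,"turn":0},{"dx":0,"dy":0,"dz":0,"turn":0},{"dx":0,"dy":0,"dz":0,"turn":0}]'
```

```text
t: 6.02
tcp_pos: [0.5903, 0.2555, 0.0214]
orientation: [-0.0, 0.995, 0.097, 0.0]
wrist_force: [-0.3, 1.0, -0.0]
finger_gap: 0.266
gripper_force: 30.2
```

Lower the last bit, release by a small amount, and rise.

```bash
python3 -m inch '[{"dx":0,"dy":0,"dz":-0.002,"turn":0},{"dx":0,"dy":0,"dz":-0.002,"turn":0},{"dx":0,"dy":0,"dz":0,"turn":0}]'
python3 -m inch '[{"dx":0,"dy":0,"dz":0,"turn":0},{"dx":0,"dy":0,"dz":0,"turn":0},{"dx":0,"dy":0,"dz":0,"turn":0},{"dx":0,"dy":0,"dz":0,"turn":0}]' 0.63
python3 -m inch '[{"dx":0,"dy":0,"dz":0.02,"turn":0},{"dx":0,"dy":0,"dz":0.03,"turn":0},{"dx":0,"dy":0,"dz":0.035,"turn":0}]'
```

```text
t: 6.27
tcp_pos: [0.5903, 0.256, 0.0171]
orientation: [-0.0, 0.995, 0.097, 0.0]
wrist_force: [0.0, 0.2, -0.9]
finger_gap: 0.267
gripper_force: 30.2
t: 6.6
tcp_pos: [0.5901, 0.256, 0.0168]
orientation: [-0.0, 0.995, 0.097, 0.0]
wrist_force: [-0.9, -0.4, -0.5]
finger_gap: 0.371
gripper_force: 0.0
t: 6.85
tcp_pos: [0.5886, 0.2554, 0.0999]
orientation: [0.001, 0.995, 0.097, -0.003]
wrist_force: [0.9, -0.2, -0.2]
finger_gap: 0.367
gripper_force: 0.0
```

```bash
python3 -m inch '[{"dx":-0.0186,"dy":-0.0312,"dz":0,"turn":-0.033},{"dx":-0.0186,"dy":-0.0312,"dz":0,"turn":-0.033},{"dx":-0.0186,"dy":-0.0312,"dz":0,"turn":-0.033},{"dx":-0.0186,"dy":-0.0312,"dz":0,"turn":-0.033},{"dx":-0.0186,"dy":-0.0312,"dz":0,"turn":-0.033},{"dx":-0.0186,"dy":-0.0312,"dz":0,"turn":-0.033},{"dx":-0.0186,"dy":-0.0312,"dz":0,"turn":-0.033},{"dx":-0.0186,"dy":-0.0312,"dz":0,"turn":-0.033},{"dx":0,"dy":0,"dz":-0.02,"turn":0},{"dx":0,"dy":0,"dz":0,"turn":0},{"dx":0,"dy":0,"dz":0,"turn":0}]' 0
python3 - <<'E'
from h import *
p,d=vision.grab_frame("top"); np.savez("top2.npz",p=p,d=d)
A=ortho("top",p,.41,.17,.27,.16,.03,.5);B=ortho("top",p,.36,-.12,.27,.16,.02,.5)
cv2.imwrite("pics/or2.png",np.vstack([A,B])[...,::-1])
E
```

```text
t: 7.77
tcp_pos: [0.4407, 0.0063, 0.0811]
orientation: [-0.0, 0.999, -0.035, -0.001]
wrist_force: [0.9, 0.8, 0.9]
finger_gap: 0.997
gripper_force: 0.0
```

View pics/or2.png

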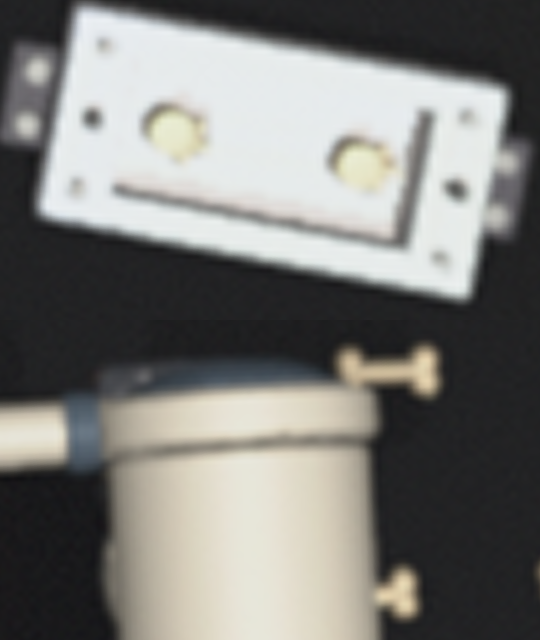

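The second vertebra stands at px (358,162) with its stubs toward +x, clear of vert0. The arm hides vertebra B. Next I grasp B.

```bash
python3 -m inch '[{"dx":0,"dy":0,"dz":-0.025,"turn":0},{"dx":0,"dy":0,"dz":-0.025,"turn":0},{"dx":0,"dy":0,"dz":-0.017,"turn":0},{"dx":0,"dy":0,"dz":-0.007,"turn":0},{"dx":0,"dy":0,"dz":0,"turn":0}]'
python3 -m inch '[{"dx":0,"dy":0,"dz":0,"turn":0},{"dx":0,"dy":0,"dz":0,"turn":0},{"dx":0,"dy":0,"dz":0,"turn":0},{"dx":0,"dy":0,"dz":0,"turn":0},{"dx":0,"dy":0,"dz":0,"turn":0},{"dx":0,"dy":0,"dz":0,"turn":0},{"dx":0,"dy":0,"dz":0,"turn":0},{"dx":0,"dy":0,"dz":0,"turn":0},{"dx":0,"dy":0,"dz":0,"turn":0},{"dx":0,"dy":0,"dz":0,"turn":0},{"dx":0,"dy":0,"dz":0,"turn":0},{"dx":0,"dy":0,"dz":0,"turn":0}]' 1
```

```text
t: 8.23
tcp_pos: [0.4406, 0.0072, 0.0063]
orientation: [-0.0, 0.999, -0.034, -0.002]
wrist_force: [0.2, -0.6, -0.3]
finger_gap: 1.0
gripper_force: 0.0
t: 9.23
tcp_pos: [0.4412, 0.0063, 0.0076]
orientation: [0.0, 0.999, -0.035, -0.0]
wrist_force: [0.4, 0.1, -0.3]
finger_gap: 0.26
gripper_force: 29.8
```

```bash
python3 -m inch '[{"dx":0,"dy":0,"dz":0.02,"turn":0},{"dx":0,"dy":0,"dz":0.035,"turn":0},{"dx":0,"dy":0,"dz":0.04,"turn":0}]'
python3 -m inch '[{"dx":0.014,"dy":0.0302,"dz":0,"turn":0.033},{"dx":0.014,"dy":0.0302,"dz":0,"turn":0.033},{"dx":0.014,"dy":0.0302,"dz":0,"turn":0.033},{"dx":0.014,"dy":0.0302,"dz":0,"turn":0.033},{"dx":0.014,"dy":0.0302,"dz":0,"turn":0.033},{"dx":0.014,"dy":0.0302,"dz":0,"turn":0.033},{"dx":0.014,"dy":0.0302,"dz":0,"turn":0.033},{"dx":0.014,"dy":0.0302,"dz":0,"turn":0.033},{"dx":0,"dy":0,"dz":-0.01,"turn":0},{"dx":0,"dy":0,"dz":0,"turn":0},{"dx":0,"dy":0,"dz":0,"turn":0}]'
python3 -m inch '[{"dx":0,"dy":0,"dz":-0.02,"turn":0},{"dx":0,"dy":0,"dz":-0.02,"turn":0},{"dx":0,"dy":0,"dz":-0.015,"turn":0},{"dx":0,"dy":0,"dz":-0.01,"turn":0},{"dx":0,"dy":0,"dz":-0.005,"turn":0},{"dx":0,"dy":0,"dz":0,"turn":0},{"dx":0,"dy":0,"dz":0,"turn":0}]'
```

```text
t: 9.48
tcp_pos: [0.4395, 0.0064, 0.1013]
orientation: [-0.0, 0.999, -0.035, -0.003]
wrist_force: [1.7, -0.6, 0.4]
finger_gap: 0.264
gripper_force: 29.8
t: 10.4
tcp_pos: [0.5524, 0.2473, 0.0912]
orientation: [0.001, 0.995, 0.097, -0.001]
wrist_force: [0.2, 0.1, -0.4]
finger_gap: 0.26
gripper_force: 29.8
t: 10.98
tcp_pos: [0.5536, 0.2475, 0.0236]
orientation: [-0.0, 0.995, 0.097, 0.0]
wrist_force: [-0.4, 0.2, 0.0]
finger_gap: 0.262
gripper_force: 29.8
```

```bash
python3 -m inch '[{"dx":0,"dy":0,"dz":-0.003,"turn":0},{"dx":0,"dy":0,"dz":-0.0025,"turn":0},{"dx":0,"dy":0,"dz":0,"turn":0}]'
python3 -m inch '[{"dx":0,"dy":0,"dz":0,"turn":0},{"dx":0,"dy":0,"dz":0,"turn":0},{"dx":0,"dy":0,"dz":0,"turn":0},{"dx":0,"dy":0,"dz":0,"turn":0}]' 0.63
python3 -m inch '[{"dx":0,"dy":0,"dz":0.02,"turn":0},{"dx":0,"dy":0,"dz":0.03,"turn":0},{"dx":0,"dy":0,"dz":0.04,"turn":0}]'
python3 -m inch '[{"dx":-0.0019,"dy":-0.0371,"dz":0,"turn":-0.0092},{"dx":-0.0019,"dy":-0.0371,"dz":0,"turn":-0.0092},{"dx":-0.0019,"dy":-0.0371,"dz":0,"turn":-0.0092},{"dx":-0.0019,"dy":-0.0371,"dz":0,"turn":-0.0092},{"dx":-0.0019,"dy":-0.0371,"dz":0,"turn":-0.0092},{"dx":-0.0019,"dy":-0.0371,"dz":0,"turn":-0.0092},{"dx":-0.0019,"dy":-0.0371,"dz":0,"turn":-0.0092},{"dx":-0.0019,"dy":-0.0371,"dz":0,"turn":-0.0092},{"dx":-0.0019,"dy":-0.0371,"dz":0,"turn":-0.0092},{"dx":-0.0019,"dy":-0.0371,"dz":0,"turn":-0.0092},{"dx":-0.0019,"dy":-0.0371,"dz":0,"turn":-0.0092},{"dx":-0.0019,"dy":-0.0371,"dz":0,"turn":-0.0092}]' 0.3
python3 -m inch '[{"dx":-0.0019,"dy":-0.0371,"dz":0,"turn":-0.0092},{"dx":-0.0019,"dy":-0.0371,"dz":0,"turn":-0.0092},{"dx":0,"dy":0,"dz":0,"turn":0},{"dx":0,"dy":0,"dz":0,"turn":0}]'
python3 - <<'E'
from h import *
p,d=vision.grab_frame("top"); q,e=vision.grab_frame("side")
for n,i in(("top",p),("side",q)):
    print(n,[vert(n,i,.546+t*.981,.247+t*.194,.03,.02) for t in(-.05,.005,.045)])
A=ortho("top",p,.41,.17,.27,.16,.03,.5)
B=ortho("side",q,.41,.17,.27,.16,.03,.5)
cv2.imwrite("pics/or3.png",np.vstack([A,B])[...,::-1])
E
```

```text
t: 11.23
tcp_pos: [0.5537, 0.248, 0.0177]
orientation: [-0.0, 0.995, 0.097, 0.001]
wrist_force: [0.6, -0.4, -0.2]
finger_gap: 0.262
gripper_force: 29.9
t: 11.57
tcp_pos: [0.5532, 0.2479, 0.0172]
orientation: [0.0, 0.995, 0.097, -0.0]
wrist_force: [-0.6, 0.1, 0.5]
finger_gap: 0.368
gripper_force: 0.0
t: 11.82
tcp_pos: [0.5513, 0.2472, 0.1043]
orientation: [0.001, 0.995, 0.097, -0.003]
wrist_force: [0.5, 0.4, 0.1]
finger_gap: 0.367
gripper_force: 0.0
t: 12.82
tcp_pos: [0.53, -0.1991, 0.1074]
orientation: [0.0, 0.999, 0.042, 0.0]
wrist_force: [0.5, 0.7, 1.0]
finger_gap: 0.702
gripper_force: 0.0
t: 13.15
tcp_pos: [0.526, -0.2732, 0.1067]
orientation: [-0.0, 1.0, 0.031, -0.0]
wrist_force: [-0.3, 1.2, -0.8]
finger_gap: 0.701
gripper_force: 0.0
top [(array([0.477 , 0.2173]), np.float32(inf), 45, np.float64(27.9), np.float64(1600.0)), (array([0.5309, 0.228 ]), np.float32(inf), 45, np.float64(27.9), np.float64(1600.0)), (array([0.6096, 0.2752]), np.float32(42.2), -135, np.float64(27.9), np.float64(1599.75))]
side [(array([0.5165, 0.2173]), np.float32(39.8), 135, np.float64(27.2), np.float64(1530.5)), (array([0.5309, 0.228 ]), np.float32(50.2), 45, np.float64(27.9), np.float64(1599.25)), (array([0.6096, 0.2357]), np.float32(37.2), 134, np.float64(27.0), np.float64(1504.75))]
```

View pics/or3.png

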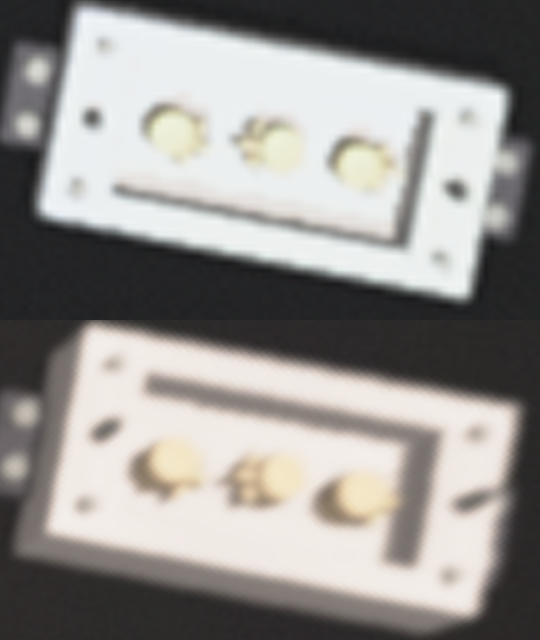

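All three vertebrae stand separately in the cavity, at top px (174,130), (284,146) and (358,162). Now the cover.

```bash
python3 -m inch '[{"dx":0,"dy":0.001,"dz":-0.025,"turn":0},{"dx":0,"dy":0,"dz":-0.025,"turn":0},{"dx":0,"dy":0,"dz":-0.02,"turn":0},{"dx":0,"dy":0,"dz":-0.01,"turn":0},{"dx":0,"dy":0,"dz":-0.006,"turn":0},{"dx":0,"dy":0,"dz":0,"turn":0},{"dx":0,"dy":0,"dz":0,"turn":0}]'
python3 -m inch '[{"dx":0,"dy":0,"dz":-0.002,"turn":0},{"dx":0,"dy":0,"dz":-0.0015,"turn":0},{"dx":0,"dy":0,"dz":0,"turn":0}]'
```

```text
t: 13.83
tcp_pos: [0.5273, -0.2702, 0.0222]
orientation: [0.0, 0.999, 0.033, 0.001]
wrist_force: [0.5, -0.5, 0.7]
finger_gap: 0.701
gripper_force: 0.0
t: 14.08
tcp_pos: [0.527, -0.2707, 0.0184]
orientation: [0.0, 0.999, 0.033, 0.001]
wrist_force: [-0.0, -1.3, 0.1]
finger_gap: 0.704
gripper_force: 0.0
```

```bash
python3 -m inch '[{"dx":0,"dy":0,"dz":-0.0015,"turn":0},{"dx":0,"dy":0,"dz":0,"turn":0}]'
python3 -m inch '[{"dx":0,"dy":0,"dz":0,"turn":0},{"dx":0,"dy":0,"dz":0,"turn":0},{"dx":0,"dy":0,"dz":0,"turn":0},{"dx":0,"dy":0,"dz":0,"turn":0},{"dx":0,"dy":0,"dz":0,"turn":0},{"dx":0,"dy":0,"dz":0,"turn":0},{"dx":0,"dy":0,"dz":0,"turn":0},{"dx":0,"dy":0,"dz":0,"turn":0},{"dx":0,"dy":0,"dz":0,"turn":0},{"dx":0,"dy":0,"dz":0,"turn":0},{"dx":0,"dy":0,"dz":0,"turn":0}]' 1
```

```text
t: 14.25
tcp_pos: [0.5266, -0.2706, 0.0162]
orientation: [0.0, 0.999, 0.033, 0.0]
wrist_force: [1.3, -0.3, 0.3]
finger_gap: 0.7
gripper_force: 0.0
t: 15.17
tcp_pos: [0.5267, -0.2706, 0.0162]
orientation: [0.0, 0.999, 0.033, 0.0]
wrist_force: [0.0, -0.6, 0.1]
finger_gap: 0.206
gripper_force: 30.0
```

```bash
python3 -m inch '[{"dx":0,"dy":0,"dz":0.01,"turn":0},{"dx":0,"dy":0,"dz":0.02,"turn":0},{"dx":0,"dy":0,"dz":0.03,"turn":0},{"dx":0,"dy":0,"dz":0.03,"turn":0},{"dx":0,"dy":0,"dz":0.014,"turn":0},{"dx":0,"dy":0,"dz":0,"turn":0}]'
python3 -m inch '[{"dx":0.001,"dy":0.0185,"dz":0,"turn":0.004},{"dx":0.001,"dy":0.03,"dz":0,"turn":0.009},{"dx":0.0014,"dy":0.037,"dz":0,"turn":0.009},{"dx":0.0014,"dy":0.037,"dz":0,"turn":0.009},{"dx":0.0014,"dy":0.037,"dz":0,"turn":0.009},{"dx":0.0014,"dy":0.037,"dz":0,"turn":0.009},{"dx":0.0014,"dy":0.037,"dz":0,"turn":0.009},{"dx":0.0014,"dy":0.037,"dz":0,"turn":0.009},{"dx":0.0014,"dy":0.037,"dz":0,"turn":0.009},{"dx":0.0014,"dy":0.037,"dz":0,"turn":0.009},{"dx":0.0014,"dy":0.037,"dz":0,"turn":0.009},{"dx":0.0014,"dy":0.037,"dz":0,"turn":0.009}]'
python3 -m inch '[{"dx":0.0014,"dy":0.037,"dz":0,"turn":0.009},{"dx":0.0014,"dy":0.037,"dz":0,"turn":0.009},{"dx":0.0002,"dy":0.0169,"dz":0,"turn":0.008},{"dx":0,"dy":0.008,"dz":0,"turn":0},{"dx":0,"dy":0,"dz":0,"turn":0},{"dx":0,"dy":0,"dz":0,"turn":0}]'
python3 -m inch '[{"dx":0,"dy":0,"dz":-0.01,"turn":0},{"dx":0,"dy":0,"dz":-0.01,"turn":0},{"dx":0,"dy":0,"dz":0,"turn":0},{"dx":0,"dy":0,"dz":0,"turn":0}]'
python3 - <<'E'
from h import *
s=env.sense();t=s["tcp_pos"];print(t)
out=[]
for n in("top","side"):
    p,d=vision.grab_frame(n); np.savez(n+"4.npz",p=p,d=d); W=cloud(n,d)
    zc=t[2]-.016+.014
    for nm,lo,hi in(("plate",zc-.006,zc+.006),("mould",.03,.04)):
        m=(abs(W[...,0]-.546)<.16)&(abs(W[...,1]-.247)<.1)&(W[...,2]>lo)&(W[...,2]<hi)
        r=cv2.minAreaRect((W[m][:,:2]*1000).astype(np.float32)); print(n,nm,m.sum(),np.round(r[0],1),np.round(r[1]),round(r[2],1))
    out.append(ortho(n,p,.40,.16,.29,.17,zc,.5))
cv2.imwrite("pics/or4.png",np.vstack(out)[...,::-1])
E
```

```text
t: 15.67
tcp_pos: [0.5284, -0.2714, 0.1251]
orientation: [0.002, 0.999, 0.033, 0.003]
wrist_force: [0.4, 0.7, -1.5]
finger_gap: 0.202
gripper_force: 30.0
t: 16.67
tcp_pos: [0.5414, 0.1497, 0.1176]
orientation: [0.0, 0.996, 0.085, -0.002]
wrist_force: [1.0, 0.0, -3.2]
finger_gap: 0.2
gripper_force: 30.0
t: 17.17
tcp_pos: [0.5452, 0.2461, 0.1186]
orientation: [0.001, 0.995, 0.097, -0.001]
wrist_force: [-0.1, 0.3, -3.2]
finger_gap: 0.204
gripper_force: 30.0
t: 17.5
tcp_pos: [0.545, 0.2456, 0.0984]
orientation: [0.0, 0.995, 0.097, -0.001]
wrist_force: [0.7, 0.3, -2.8]
finger_gap: 0.202
gripper_force: 30.0
[0.54501117 0.24558284 0.09837251]
top plate 1194 [544.9 244.1] [216. 105.] 11.0
top mould 103 [535.4 202.6] [ 93. 236.] 75.7
side plate 1923 [545.2 246.1] [219. 108.] 11.7
side mould 843 [545.6 248.2] [220. 105.] 11.3
```

View pics/or4.png

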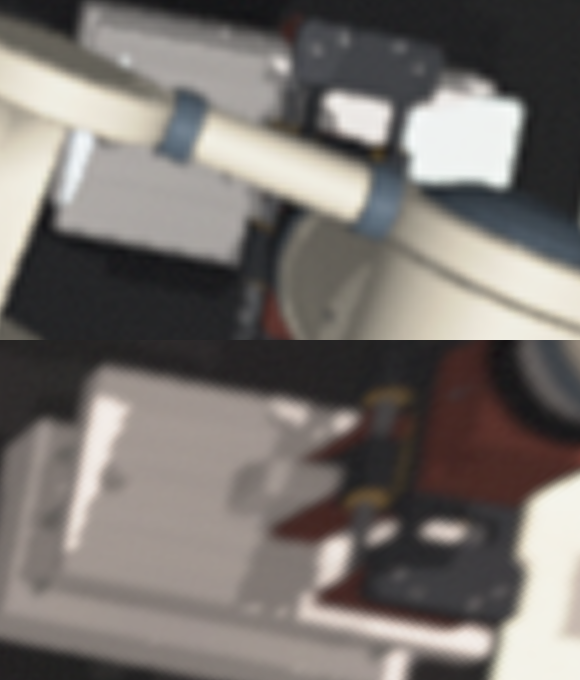

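Depth fits from both cameras agree that the cover needs to shift about +1 mm in x and +2 mm in y relative to the mould. The angle matches. I'll correct and descend gradually.

```bash
python3 -m inch '[{"dx":0.001,"dy":0.002,"dz":-0.01,"turn":0},{"dx":0,"dy":0,"dz":-0.01,"turn":0},{"dx":0,"dy":0,"dz":-0.004,"turn":0},{"dx":0,"dy":0,"dz":0,"turn":0}]'
python3 -m inch '[{"dx":0,"dy":0,"dz":-0.004,"turn":0},{"dx":0,"dy":0,"dz":-0.003,"turn":0},{"dx":0,"dy":0,"dz":-0.003,"turn":0},{"dx":0,"dy":0,"dz":0,"turn":0}]'
```

```text
t: 17.93
tcp_pos: [0.5455, 0.2486, 0.0736]
orientation: [0.001, 0.995, 0.097, -0.002]
wrist_force: [-0.1, -0.6, -2.4]
finger_gap: 0.205
gripper_force: 30.0
t: 18.27
tcp_pos: [0.5464, 0.2488, 0.0654]
orientation: [0.0, 0.995, 0.097, -0.0]
wrist_force: [0.1, -0.1, -3.6]
finger_gap: 0.205
gripper_force: 30.0
```

```bash
python3 -m inch '[{"dx":0,"dy":0,"dz":-0.002,"turn":0},{"dx":0,"dy":0,"dz":-0.001,"turn":0},{"dx":0,"dy":0,"dz":0,"turn":0},{"dx":0,"dy":0,"dz":0,"turn":0}]'
python3 -m inch '[{"dx":0,"dy":0,"dz":-0.002,"turn":0},{"dx":0,"dy":0,"dz":-0.001,"turn":0},{"dx":0,"dy":0,"dz":0,"turn":0},{"dx":0,"dy":0,"dz":0,"turn":0}]'
```

```text
t: 18.6
tcp_pos: [0.5467, 0.2488, 0.0631]
orientation: [0.0, 0.995, 0.097, -0.0]
wrist_force: [-0.6, -0.4, -2.6]
finger_gap: 0.198
gripper_force: 30.0
t: 18.93
tcp_pos: [0.5466, 0.2487, 0.0599]
orientation: [0.0, 0.995, 0.097, -0.0]
wrist_force: [-0.5, -2.1, -3.4]
finger_gap: 0.201
gripper_force: 30.0
```

```bash
python3 -m inch '[{"dx":0,"dy":-0.0005,"dz":-0.002,"turn":0},{"dx":0,"dy":0,"dz":-0.001,"turn":0},{"dx":0,"dy":0,"dz":0,"turn":0},{"dx":0,"dy":0,"dz":0,"turn":0}]'
python3 -m inch '[{"dx":0,"dy":0,"dz":-0.002,"turn":0},{"dx":0,"dy":0,"dz":-0.001,"turn":0},{"dx":0,"dy":0,"dz":0,"turn":0},{"dx":0,"dy":0,"dz":0,"turn":0}]'
python3 -m inch '[{"dx":0,"dy":0,"dz":-0.001,"turn":0},{"dx":0,"dy":0,"dz":0,"turn":0},{"dx":0,"dy":0,"dz":0,"turn":0}]'
```

```text
t: 19.27
tcp_pos: [0.5467, 0.2486, 0.0572]
orientation: [-0.0, 0.995, 0.097, 0.0]
wrist_force: [0.4, -0.1, -1.4]
finger_gap: 0.204
gripper_force: 30.0
t: 19.6
tcp_pos: [0.5468, 0.2486, 0.0548]
orientation: [-0.0, 0.995, 0.097, 0.0]
wrist_force: [-2.2, -2.2, 4.3]
finger_gap: 0.203
gripper_force: 30.0
t: 19.85
tcp_pos: [0.5468, 0.2486, 0.0536]
orientation: [-0.0, 0.995, 0.097, 0.0]
wrist_force: [-2.7, -1.0, 5.3]
finger_gap: 0.203
gripper_force: 30.0
```

```bash
python3 -m inch '[{"dx":0,"dy":0,"dz":-0.001,"turn":0},{"dx":0,"dy":0,"dz":0,"turn":0},{"dx":0,"dy":0,"dz":0,"turn":0}]'
python3 -m inch '[{"dx":0,"dy":0,"dz":-0.001,"turn":0},{"dx":0,"dy":0,"dz":0,"turn":0},{"dx":0,"dy":0,"dz":0,"turn":0}]'
python3 -m inch '[{"dx":0,"dy":0,"dz":-0.001,"turn":0},{"dx":0,"dy":0,"dz":0,"turn":0},{"dx":0,"dy":0,"dz":0,"turn":0}]'
```

```text
t: 20.1
tcp_pos: [0.5468, 0.2486, 0.0526]
orientation: [-0.0, 0.995, 0.097, 0.0]
wrist_force: [-3.0, -1.1, 6.0]
finger_gap: 0.203
gripper_force: 30.0
t: 20.35
tcp_pos: [0.5468, 0.2486, 0.0522]
orientation: [-0.0, 0.995, 0.097, 0.0]
wrist_force: [-3.4, -1.4, 7.0]
finger_gap: 0.208
gripper_force: 30.0
t: 20.6
tcp_pos: [0.5468, 0.2486, 0.0521]
orientation: [-0.0, 0.995, 0.097, 0.001]
wrist_force: [-6.0, -1.7, 12.5]
finger_gap: 0.202
gripper_force: 30.0
```

```bash
python3 -m inch '[{"dx":-0.0007,"dy":0,"dz":-0.001,"turn":0},{"dx":0,"dy":0,"dz":0,"turn":0},{"dx":0,"dy":0,"dz":0,"turn":0}]'
python3 -m inch '[{"dx":0,"dy":0,"dz":-0.0007,"turn":0},{"dx":0,"dy":0,"dz":0,"turn":0},{"dx":0,"dy":0,"dz":0,"turn":0},{"dx":0,"dy":0,"dz":0,"turn":0},{"dx":0,"dy":0,"dz":0,"turn":0},{"dx":0,"dy":0,"dz":0,"turn":0}]'
python3 - <<'E'
from h import *
s=env.sense();print(s["wrist_force"],s["wrist_torque"])
ds=[]
for k in range(4): p,d=vision.grab_frame("side"); ds.append(d)
d=np.median(ds,0); W=cloud("side",d)
m=(abs(W[...,0]-.546)<.13)&(abs(W[...,1]-.248)<.09)&(W[...,2]>.044)&(W[...,2]<.057)
q=W[m]; A=np.c_[q[:,0]-.546,q[:,1]-.248,np.ones(len(q))]
c=np.linalg.lstsq(A,q[:,2],rcond=None)[0]
r=abs(A@c-q[:,2])<.002; c=np.linalg.lstsq(A[r],q[r,2],rcond=None)[0]; print("tilt mm/100mm",c[:2]*100,"z",c[2],r.sum())
cv2.imwrite("pics/s5.png",cv2.resize(p[190:345,170:370,::-1],None,fx=3.8,fy=3.8,interpolation=cv2.INTER_CUBIC))
E
```

```text
t: 20.85
tcp_pos: [0.5469, 0.2486, 0.0521]
orientation: [-0.0, 0.995, 0.097, 0.002]
wrist_force: [-5.1, -3.2, 14.6]
finger_gap: 0.202
gripper_force: 30.0
t: 21.35
tcp_pos: [0.5469, 0.2486, 0.0521]
orientation: [-0.0, 0.995, 0.097, 0.002]
wrist_force: [-6.5, -3.4, 18.0]
finger_gap: 0.203
gripper_force: 30.0
[-6.54984159 -3.39006328 18.00030599] [-0.68937563  1.45732605 -0.00310288]
tilt mm/100mm [ 0.09100017 -0.16546587] z 0.05028192092833629 1643
```

View pics/s5.png

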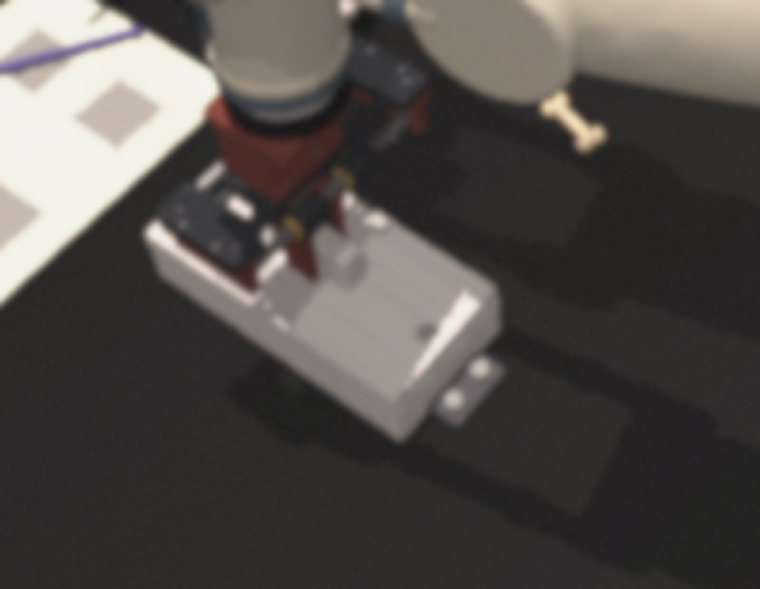

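The picture shows the halves meeting with no visible gap along the near edges, px (150,250) to (400,440) to (490,310). The plate top is at 50.3 mm (50 expected), level within noise, with 18 N of push held.

```bash
python3 -c "
from cell import ticket;print(ticket.finish_job())"
```

```text
the job is handed in; nothing more can be done
None
```

The job is handed in: three vertebrae stand in the cavity, and the upper half is on the dowels, held pressed shut with about 18 N of push after some 21 s on the clock; the simulator gave no verdict.

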